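Lock the blue jig jack at its set height

ROBOT

A 7-joint arm with a two-finger parallel gripper is mounted at the origin on the work surface. World frame = base frame: x ahead of the robot, y to its left, z up, the work surface at z = 0. Lengths are in m, angles in rad, forces in N, time in s.
With the tool pointing down it reaches from about 0.4 to 0.85 m from the base axis. Payload 4.5 kg.
Tool frame: the origin (TCP) lies at the centre of the arm's flange, where the gripper is bolted on; the fingertips stand r.tcp_to_tips ahead of it and the grasp point (between the pads) lies 147 mm ahead of it (r.tcp_to_tips is the distance from the TCP to the fingertips, in m); x points along the fingers, y is the direction in which the jaws open and shut, and the axes are right-handed (so a half turn about x gives the same grasp; the last joint's range is limited). The gripper opens to 88 mm and grips with 3 to 60 N. Pads are 18 mm wide; open, the fingers measure 123 mm over their backs; the gripper's body (75 mm by 187 mm) begins 45 mm behind the grasp point.
Start: joints at [1.176, 0.689, -0.195, 1.565, 0.157, 0.902, -0.215], TCP at [0.26, -0.568, 0.405] pointing down, gripper open.
Joint ranges: [-3.01, 3.01], [-0.46, 2.08], [-1.47, 1.51], [0.13, 2.56], [-1, 4.14], [0.04, 2.09], [-2.66, 2.66]. Speed limits (rad/s): [2.57, 2.57, 3.14, 3.14, 3.14, 3.14, 3.14].

INTERFACE

Orientations are given as a unit quaternion [x, y, z, w].
In Python, from plant import r, eyes gives the robot as it stands.
- The arm moves only by the tool carry_out, never from a script. Its argument "targets" is text: rows parted by semicolons, each of 5 numbers parted by spaces: the opening, from 0 (shut) to 1 (fully open), then the shift along the tool's x, y, z in mm, then the turn about the tool's x in rad. A call has 1 to 20 rows; each row shifts and turns the commanded pose from where the row before left it, along the tool's axes as they then stand; what a row does not reach is not made up. A row lasts 1/12 s, in which the tool goes at most 41.7 mm and 7.16 degrees, less where a joint would pass 70% of its speed; a pose out of reach is approached as far as the arm can. A call is refused whole if a number of a shift passes 41.7 or a number of a turn 0.125, either way. A call with a gripper value outside its range is refused whole. The fingers move at their own pace and stop on an object; "force" is the grip in N (left out, the last holds). Time passes only in rows, so rows that do not move let the fingers close. It gives the time, the measured TCP pose, the force and the opening at its end, in the units of the state.
- r.get_state(): the state, without advancing time (a new reading comes with each control period).
- eyes.snapshot(name): name is "scene" or "top"; returns (picture, depth): 384x512x3 uint8, blue, green, red; 384x512 float32, m along the optical axis (not along the pixel's ray), 0 where there is no reading.
- eyes.camera_params(name): a dict with "intrinsics" (3x3 intrinsics, pixels), "rvec" (rotation vector, rad) and "tvec" (3), from world to camera coordinates, as OpenCV has them. Camera axes: x right, y down, z forward; pixel columns grow to the right and rows downward; lengths in m; the calibration is good to about 2 mm. A picture is of the moment at which its call begins. camera_params takes no time and is no camera call.
- r.finish_job(): hands the job in, once; it reports no verdict.
The state is a dict: "clock": time; "q": joint angles; "qd": joint speeds; "joint_torque": joint torques, N m; "tool_pos": TCP position; "eef_rot": TCP orientation; "contact_force": force on the tool from outside, world axes, zero at the start; "moment": the same for the moment, N m; "opening": opening from 0.0 (shut) to 1.0 (fully open).
Only numpy, scipy, OpenCV 4.12 (cv2) and the standard library are available. Lean on these libraries where they do the work, as an engineer would, in place of code of your own. Each camera call takes 0.05 s, during which the arm holds its last target.

TASK

On the blue jig jack, push the green holding fork fully home by its black knob so that it straddles the barrel's lug and keeps the barrel from turning; then turn the knurled lock ring clockwise, seen from above, until it stops with its yellow line at the yellow line on the housing. The brass barrel is already set and must stay as it is, so do not turn the ring before the fork is in, and leave the red jack alone.

Things in the scene. Friction and masses are not known exactly. Their poses are not given: they have to be found in the camera images.
- jack_blue: The jack to lock, fixed to the bench (in mm): foot x -50 to 50, y -168 to 52, 10 thick; blue round housing 54 wide, up to z = 57. Origin on the vertical barrel axis at bench height, z up, fork on the -y side. On the axis: knurled steel ring, 60 wide, z = 58 to 84; brass barrel, 34 wide, up to z = 108, its lug (12 wide) out to y = -60 at z = 30 to 42. Yellow line on the housing: +x.
- hold_fork (a joint): Slide of the blue jack's green fork along the jack's +y, in m: 0 = drawn back, 0.040 = home at its stop; moves with 3 N, stays where left. Prongs 20 mm apart, z = 28 to 44 mm, straddle the lug from 0.025 on. Black round knob on a thinner stem, 26 mm in diameter, z = 61 to 87 mm, axis at x = 0, y = -0.128 + joint value (m, jack's frame).
- lock_ring (a joint): Turn of the blue jack's ring on its barrel, in rad, growing clockwise seen from above: starts loose at 0 to 0.4; 1.2 = tight at its hard stop, the ring's yellow line then pointing to the jack's +x, at the housing's yellow line. It rubs with 0.25 N m on the barrel, so it drags an unheld barrel round; it does not rise or sink.
- barrel (a joint): Turn of the blue jack's barrel in the housing, in rad, growing clockwise seen from above: 0 = as set (within 0.03), lug along the jack's -y. It resists with only 0.05 N m; with the fork home it has about 0.08 rad of play either way.
- jack_red: A bystander: the same jack with a red housing, same size, frame and parts, also fixed to the bench. Not to be touched.
Not all that is in view belongs to the job. What is shaped like the jack_blue but pink or turquoise is not meant.

How it is judged:
On the way, in this order (a step that is already met when the one before it is completed fails the run):
1. the blue jack's fork straddles the lug while the ring is still loose (value of joint hold_fork above 0.028 m and value of joint lock_ring below 0.6 rad), for 0.2 s.
2. the lock ring is turned tight (value of joint lock_ring above 1.02 rad), for 0.2 s.
At the end, for the whole second after the job is handed in: On the blue jack the holding fork is in (within 12 mm of its stop), the lock ring is tight (within 10 degrees of its stop) and at rest, and the barrel is within 10 degrees of where it was set (value of joint hold_fork above 0.028 m and value of joint lock_ring above 1.02 rad and value of joint barrel between -0.18 and 0.18 rad and velocity of joint lock_ring between -0.1 and 0.1 rad/s); the robot touches nothing.
It fails at once if the blue jack's barrel turns more than about 11 degrees from its set position (value of joint barrel above 0.2 rad or value of joint barrel below -0.2 rad).
It fails at once if the robot touches the red jack with more than 2 N (contact force between any of the fingers, the arm and jack_red above 2 N).
It also fails if it takes over 40 s, if anything falls off the work surface, if the arm or the gripper's body presses on something with over 40 N, if the wrist force passes 120 N, or if a joint passes its speed limit or range.

## Working session

There is one attempt and no reset: what is moved stays moved. The work goes in short steps, Python scripts to look and compute and a tool call to move; the robot and the scene stay as the last step left them, time stands still between calls to the robot, and variables do not carry over. Pictures are saved under pics/ and viewed, and the job is handed in when it is done.

Besides the shell and the picture viewer there is one more tool, called after "Call:" in YAML: its name, and indented under it one key for each argument. carry_out: Moves the arm, as the interface text tells. Its arguments: {"type":"object","properties":{"targets":{"type":"string"},"force":{"type":"number"}},"required":["targets"]}

```bash
ls; mkdir -p pics; python3 - <<'E'
from plant import r, eyes
import cv2,numpy as np
for n in ("scene","top"):
    p,d=eyes.snapshot(n); cv2.imwrite(f"pics/{n}0.png",p); np.savez(f"{n}0.npz",p=p,d=d)
    c=eyes.camera_params(n); print(n,c)
s=r.get_state(); print(s, r.tcp_to_tips)
E
```

```text
pics
scene {'intrinsics': array([[495.17973882,   0.        , 253.16115985],
       [  0.        , 495.17973882, 189.94454929],
       [  0.        ,   0.        ,   1.        ]]), 'rvec': array([ 1.38870788,  1.87788242, -1.02578799]), 'tvec': array([ 0.11761499, -0.17173022,  1.63854694])}
top {'intrinsics': array([[347.38244846,   0.        , 254.1220638 ],
       [  0.        , 347.38244846, 188.36434367],
       [  0.        ,   0.        ,   1.        ]]), 'rvec': array([ 2.18400029, -2.14029   ,  0.10510776]), 'tvec': array([0.01646831, 0.3596253 , 0.86947532])}
{'clock': 0.1, 'q': array([ 1.1757839 ,  0.68991973, -0.19452265,  1.56619334,  0.15730257,
        0.90248679, -0.2151117 ]), 'qd': array([-0.00128204, -0.00107996, -0.00078839, -0.00292447,  0.00058192,
        0.00049352, -0.0008609 ]), 'joint_torque': array([-3.64351268e-03, -5.28500068e+01, -1.27148632e+00, -1.53835505e+01,
       -5.25292021e-02,  2.02608979e-03,  2.37242750e-05]), 'tool_pos': array([ 0.25973506, -0.56817178,  0.40399027]), 'eef_rot': array([-0.69075098, -0.15101927,  0.69107135, -0.14992215]), 'contact_force': array([ 0.43746197, -0.20209646,  0.51020584]), 'moment': array([-0.04183264, -0.01234034, -0.01084401]), 'opening': 0.997312197694084} 0.166
```

View pics/scene0.png

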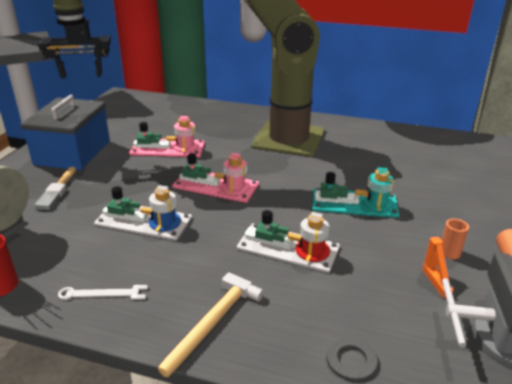

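View pics/top0.png

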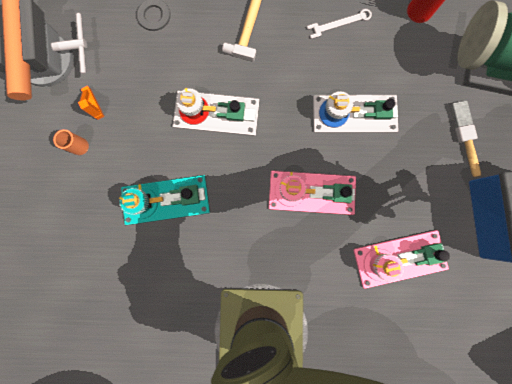

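The top view shows the blue jack at about (338,108) with its fork knob at (389,104), and the red jack at about (190,105). Next I'll measure the blue jack's foot, knob and barrel.

```bash
cat > h.py <<'E'
import numpy as np,cv2
from plant import r,eyes
def cam(n):
    c=eyes.camera_params(n);return c["intrinsics"],cv2.Rodrigues(c["rvec"])[0],np.array(c["tvec"]).ravel()
def ray(n,uv,z):
    K,R,t=cam(n);C=-R.T@t
    d=R.T@np.linalg.inv(K)@np.array([uv[0],uv[1],1.]);return C+d*(z-C[2])/d[2]
def proj(n,X):
    K,R,t=cam(n);c=K@(R@np.asarray(X,float)+t);return c[:2]/c[2]
def tri(uv1,uv2):
    P=[]
    for n in("scene","top"):
        K,R,t=cam(n);P.append(K@np.c_[R,t])
    X=cv2.triangulatePoints(P[0],P[1],np.array(uv1,float).reshape(2,1),np.array(uv2,float).reshape(2,1));return (X[:3]/X[3]).ravel()
E
python3 - <<'E'
from h import *
p=np.load("top0.npz")["p"];s=np.load("scene0.npz")["p"]
a=cv2.resize(p[80:145,300:410],None,fx=7,fy=7,interpolation=cv2.INTER_CUBIC);cv2.imwrite("pics/topz.png",a)
a=cv2.resize(s[175:245,85:200],None,fx=6.9,fy=6.9,interpolation=cv2.INTER_CUBIC);cv2.imwrite("pics/scz.png",a)
# foot: white mask
m=((p.min(2)>150)).astype(np.uint8);m[:, :300]=0;m[:,410:]=0;m[:85]=0;m[140:]=0
m=cv2.morphologyEx(m,cv2.MORPH_OPEN,np.ones((2,2)))
c=max(cv2.findContours(m,0,2)[0],key=cv2.contourArea);
rc=cv2.minAreaRect(c);b=cv2.boxPoints(rc);print(rc)
W=[ray("top",q,.01)[:2] for q in b];print(b,np.round(W,4),np.mean(W,0))
for i in range(4): print(W[(i+1)%4]-W[i],np.linalg.norm(W[(i+1)%4]-W[i]))
hsv=cv2.cvtColor(p,cv2.COLOR_BGR2HSV)
# dark knob
m=((p.max(2)<45)).astype(np.uint8);m[:,:370]=0;m[:,400:]=0;m[:90]=0;m[125:]=0
for c in cv2.findContours(m,0,2)[0]:
    M=cv2.moments(c)
    if M['m00']>10: u=(M['m10']/M['m00'],M['m01']/M['m00']);print('knob',u,M['m00'],ray("top",u,.087),ray("top",u,.08))
E
```

```text
((356.9999694824219, 111.99998474121094), (83.99998474121094, 39.99999237060547), -0.0)
[[314.99997  131.99998 ]
 [314.99997   91.999985]
 [398.99997   91.999985]
 [398.99997  131.99998 ]] [[ 0.5122 -0.133 ]
 [ 0.6212 -0.1328]
 [ 0.625  -0.3554]
 [ 0.5163 -0.3528]] [ 0.56868362 -0.24349898]
[0.10891959 0.0002225 ] 0.10891981679692238
[ 0.0038704  -0.22263645] 0.22267008826238158
[-0.10874596  0.00255915] 0.10877606391579434
[-0.00404404  0.2198548 ] 0.21989199180367378
knob (385.88709677419354, 105.50537634408602) 31.0 [ 0.55958491 -0.29114046  0.087     ] [ 0.56211355 -0.29376252  0.08      ]
```

View pics/topz.png

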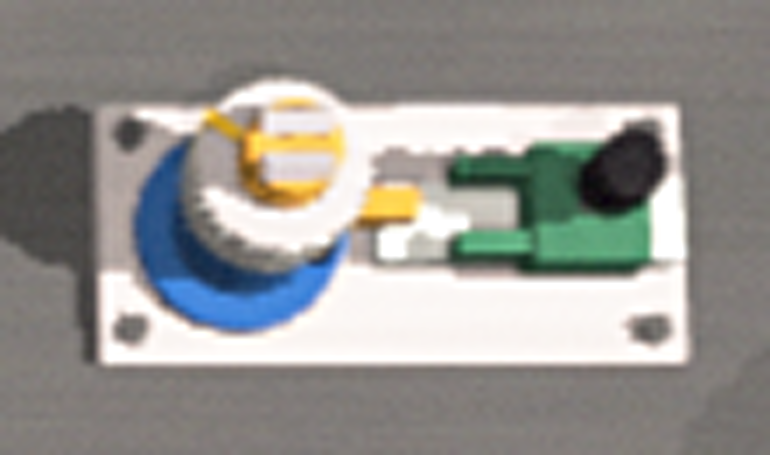

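View pics/scz.png

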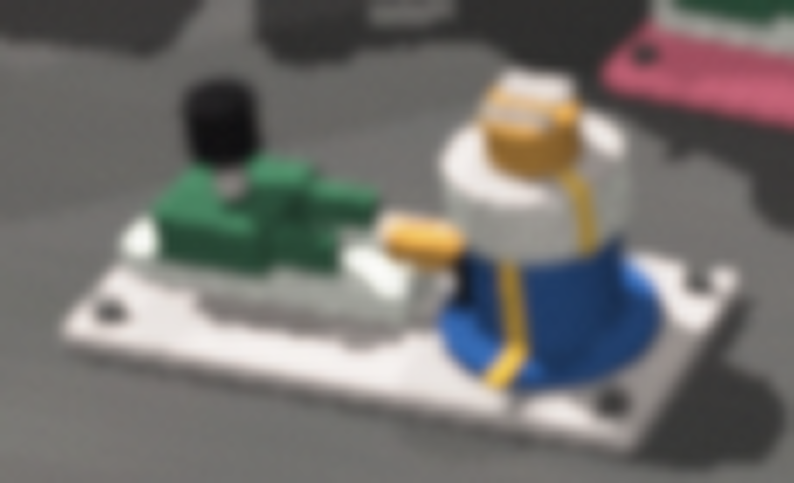

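The crops show the jack nearly aligned with the world axes. The ring's line is in the up-left direction and the housing's line faces image-up (+x). The foot edges need a finer fit, and I'll check it by projecting known points back.

```bash
python3 - <<'E'
from h import *
from scipy.optimize import least_squares
f=lambda c,n:((c[0]+.5)/7-.5+300,(c[1]+.5)/7-.5+80) if n=="top" else ((c[0]+.5)/6.9-.5+85,(c[1]+.5)/6.9-.5+175)
T=[((98,104),(50,52,10)),((680,104),(50,-168,10)),((688,364),(-50,-168,10)),((98,364),(-50,52,10)),((292,148),(0,0,108))]
S=[((738,275),(-50,52,10)),((632,448),(50,52,10)),((66,330),(50,-168,10))]
obs=[("top",)+x for x in T]+[("scene",)+x for x in S]
def res(q,full=False):
    o=[]
    for n,c,X in obs:
        X=np.array(X)/1000;cs,sn=np.cos(q[2]),np.sin(q[2])
        W=[q[0]+cs*X[0]-sn*X[1],q[1]+sn*X[0]+cs*X[1],X[2]]
        o.append(proj(n,W)-np.array(f(c,n)))
    return np.array(o) if full else np.ravel(o)
for sel in ("both","top"):
    if sel=="top": obs=obs[:5]
    q=least_squares(res,[.56,-.19,0],loss='soft_l1').x;print(sel,q);print(np.round(res(q,1),2))
for n,c in (("top",(625,160)),):
    print(ray("top",f(c,n),.087),ray("top",f(c,n),.08))
def W(X):
    X=np.array(X)/1000;cs,sn=np.cos(q[2]),np.sin(q[2]);return [q[0]+cs*X[0]-sn*X[1],q[1]+sn*X[0]+cs*X[1],X[2]]
for nm in("top","scene"):
    p=np.load(nm+"0.npz")["p"].copy()
    k=7 if nm=="top" else 6.9;o=(300,80) if nm=="top" else (85,175)
    a=cv2.imread("pics/topz.png" if nm=="top" else "pics/scz.png")
    def circ(x,y,z,r,col):
        pts=[((proj(nm,W((x+r*np.cos(t),y+r*np.sin(t),z)))-o+.5)*k-.5) for t in np.linspace(0,6.28,40)]
        cv2.polylines(a,[np.int32(pts)],True,col,1)
    circ(0,-128,87,13,(0,0,255));circ(0,-128,61,13,(0,128,255));circ(0,0,84,30,(0,0,255));circ(0,0,58,30,(0,128,255));circ(0,0,108,17,(255,0,255))
    cv2.imwrite(f"pics/ov_{nm}.png",a)
E
```

```text
both [ 0.56483326 -0.18037976  0.01572944]
[[-0.52  0.14]
 [-0.61  0.27]
 [-0.28 -0.04]
 [-0.02 -0.26]
 [ 0.75 -1.22]
 [ 0.48 -0.29]
 [-0.03 -1.92]
 [-1.06 -0.52]]
top [ 0.5642264  -0.18077187  0.01772542]
[[-0.41  0.4 ]
 [-0.5   0.37]
 [-0.09  0.06]
 [ 0.16  0.01]
 [ 0.92 -0.97]]
[ 0.56739504 -0.29844942  0.087     ] [ 0.56999069 -0.30113419  0.08      ]
```

View pics/ov_top.png

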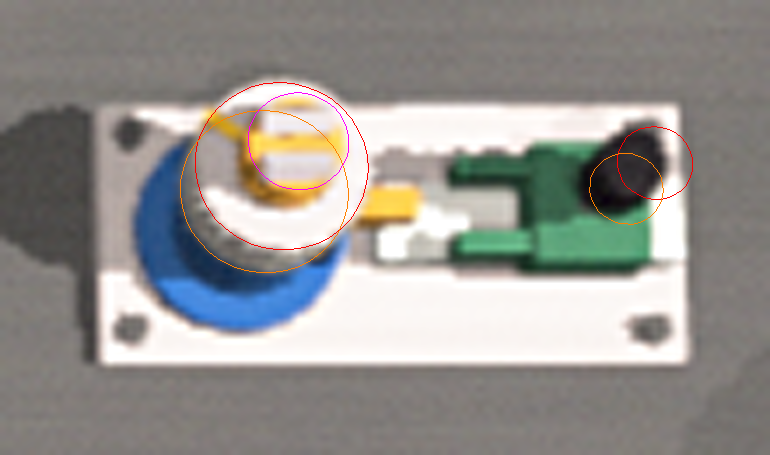

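View pics/ov_scene.png

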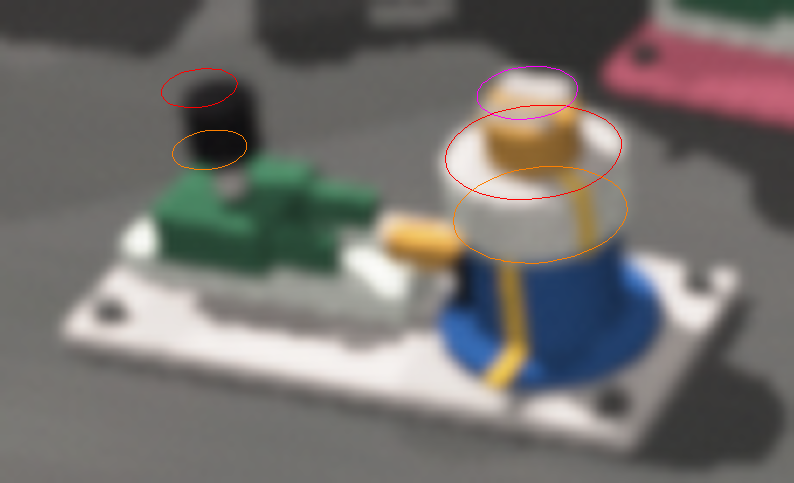

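```bash
cat >> h.py <<'E'
from scipy.spatial.transform import Rotation as Ro
O=np.array([.5645,-.1805,0]);YAW=.0165
def J(x,y,z): return O+Ro.from_euler('z',YAW).apply(np.array([x,y,z]))
def st():
    s=r.get_state();R=Ro.from_quat(s["eef_rot"]);M=R.as_matrix()
    print("t",round(s["clock"],2),"pos",np.round(s["tool_pos"],4),"F",np.round(s["contact_force"],1),"M",np.round(s["moment"],2),"open",round(float(s["opening"]),3),"q7",round(s["q"][6],2))
    print("axes x,y,z:",np.round(M.T,3).tolist())
    Jy=Ro.from_euler('z',YAW).inv().apply(M[:,1]);print("jaw yaw in jack deg",np.degrees(np.arctan2(Jy[1],Jy[0])))
    print("tip in jack (mm)",np.round(1e3*Ro.from_euler('z',YAW).inv().apply(s["tool_pos"]+.166*M[:,0]-O),1))
    return s,M
def move(X,yawturn=0):
    "shift (mm, tool axes) needed to bring tips to world X"
    s,M=st();d=np.asarray(X)-(s["tool_pos"]+.166*M[:,0]);print("shift",np.round(M.T@d*1e3,1))
E
python3 - <<'E'
from h import *
move(J(0,-.160,.16)); print(J(0,-.160,.066),J(0,0,0))
E
```

```text
t 0.1 pos [ 0.2597 -0.5682  0.404 ] F [ 0.4 -0.2  0.5] M [-0.04 -0.01 -0.01] open 0.997 q7 -0.22
axes x,y,z: [[-0.001, 0.001, -1.0], [0.416, -0.909, -0.002], [-0.909, -0.416, 0.0]]
jaw yaw in jack deg -66.37266524388404
tip in jack (mm) [-311.2 -382.4  238. ]
shift [  78.1  -78.8 -374.3]
[ 0.56713988 -0.34047822  0.066     ] [ 0.5645 -0.1805  0.    ]
```

Call:
carry_out:
  targets: "0 0 -6.6 -31.2 0;0 0 -6.6 -31.2 0;0 0 -6.6 -31.2 0;0 0 -6.6 -31.2 0;0 0 -6.6 -31.2 0;0 0 -6.6 -31.2 0;0 0 -6.6 -31.2 0;0 0 -6.6 -31.2 0;0 0 -6.6 -31.2 0;0 0 -6.6 -31.2 0;0 0 -6.6 -31.2 0;0 0 -6.6 -31.2 0;0 0 0 0 -0.12;0 0 0 0 -0.12;0 0 0 0 -0.12;0 0 0 0 -0.12;0 0 0 0 -0.12;0 0 0 0 -0.12;0 0 0 0 -0.12;0 0 0 0 -0.12"
  force: 25

```text
clock: 1.77
tool_pos: [0.5672, -0.3407, 0.4042]
eef_rot: [-0.542, -0.454, 0.542, -0.454]
contact_force: [1.0, -0.7, 1.5]
opening: 0.008
```

```bash
python3 - <<'E'
from h import *
move(J(0,-.160,.1))
E
```

```text
t 1.77 pos [ 0.5672 -0.3407  0.4042] F [ 1.  -0.7  1.5] M [-0.09 -0.08  0.03] open 0.008 q7 0.01
axes x,y,z: [[-0.001, 0.0, -1.0], [0.985, -0.175, -0.001], [-0.175, -0.985, -0.0]]
jaw yaw in jack deg -11.03321018910256
tip in jack (mm) [-1.000e-01 -1.602e+02  2.382e+02]
shift [138.2   0.2  -0.2]
```

Call:
carry_out:
  targets: "0 20 0 0 -0.1;0 30 0 0 -0.093;0 30 0 0 0;0 30 0 0 0;0 20 0 0 0;0 8 0 0 0;0 0 0 0 0"

```text
clock: 2.35
tool_pos: [0.5666, -0.3404, 0.2643]
eef_rot: [0.497, 0.504, -0.498, 0.501]
contact_force: [0.4, 0.0, -0.3]
opening: 0.008
```

```bash
python3 - <<'E'
from h import *
move(J(0,-.160,.066))
for n in ("scene","top"):
    p,d=eyes.snapshot(n)
    x,y,w,h=(85,150,115,95) if n=="scene" else (300,60,130,90)
    cv2.imwrite(f"pics/{n}1.png",cv2.resize(p[y:y+h,x:x+w],None,fx=6,fy=6,interpolation=2))
E
```

```text
t 2.35 pos [ 0.5666 -0.3404  0.2643] F [ 0.4  0.  -0.3] M [-0.02 -0.05 -0.01] open 0.008 q7 0.09
axes x,y,z: [[-0.004, 0.002, -1.0], [1.0, 0.011, -0.004], [0.011, -1.0, -0.002]]
jaw yaw in jack deg -0.29830555907887146
tip in jack (mm) [  -1.3 -159.6   98.3]
shift [32.3  1.4  0.5]
```

View pics/scene1.png

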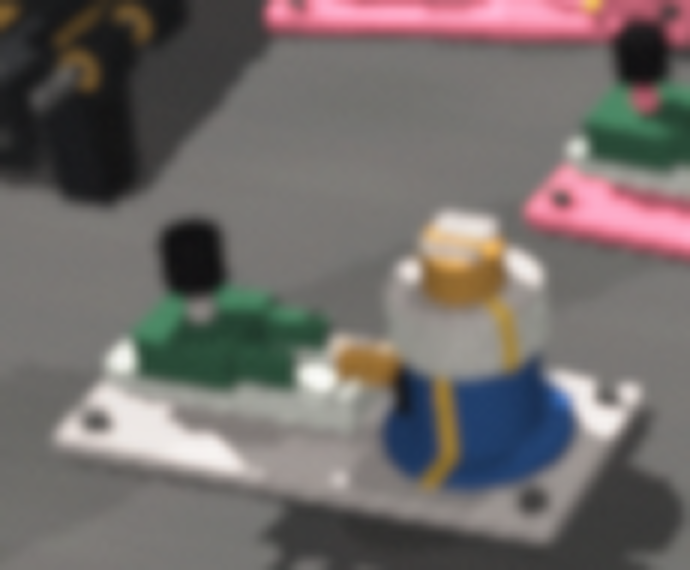

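View pics/top1.png

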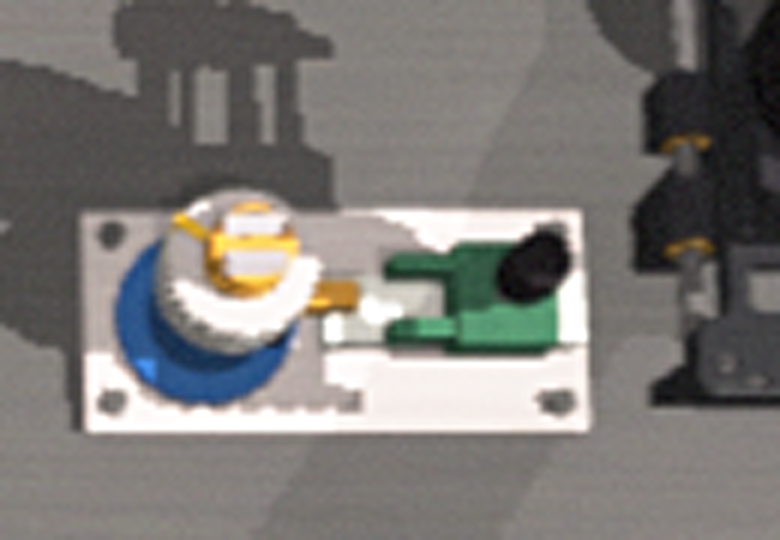

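The fingers are clear of the knob on its rear side: tips near scene crop (100,190), knob at (192,255). I'll check the tip's projected position and the knob against the model before descending.

```bash
python3 - <<'E'
from h import *
for n,o in(("scene",(85,150)),("top",(300,60))):
    f=lambda X:np.round((proj(n,X)-o+.5)*6-.5)
    print(n,"tip",f(J(-.0013,-.1596,.0983)),"±x",f(J(.0162,-.1596,.0983)),f(J(-.0188,-.1596,.0983)))
    for v in (.004,.008,.012): print(v,"knob top/bot",f(J(0,-.128+v,.087)),f(J(0,-.128+v,.061)))
E
```

```text
scene tip [101. 190.] ±x [ 79. 211.] [124. 169.]
0.004 knob top/bot [182. 228.] [191. 282.]
0.008 knob top/bot [191. 230.] [200. 283.]
0.012 knob top/bot [200. 231.] [209. 285.]
top tip [652. 253.] ±x [650. 210.] [654. 295.]
0.004 knob top/bot [551. 259.] [527. 281.]
0.008 knob top/bot [541. 259.] [517. 281.]
0.012 knob top/bot [531. 259.] [507. 281.]
```

Call:
carry_out:
  targets: "0 16 0.7 0 0;0 16 0.7 0 0;0 0 0 0 0;0 0 0 -8 0;0 0 0 -8 0;0 0 0 -8 0;0 0 0 -8 0;0 0 0 -6 0;0 0 0 -4 0;0 0 0 0 0"

```text
clock: 3.28
tool_pos: [0.5687, -0.2973, 0.2353]
eef_rot: [0.497, 0.503, -0.497, 0.503]
contact_force: [-1.0, -0.6, -0.0]
opening: 0.003
```

```bash
python3 - <<'E'
from h import *
st()
for n in ("scene","top"):
    p,d=eyes.snapshot(n)
    x,y,w,h=(85,150,115,95) if n=="scene" else (300,60,130,90)
    cv2.imwrite(f"pics/{n}2.png",cv2.resize(p[y:y+h,x:x+w],None,fx=6,fy=6,interpolation=2))
E
```

```text
t 3.28 pos [ 0.5687 -0.2973  0.2353] F [-1.  -0.6 -0. ] M [-0.05 -0.07 -0.  ] open 0.003 q7 -0.0
axes x,y,z: [[0.0, 0.0, -1.0], [1.0, 0.013, 0.0], [0.013, -1.0, -0.0]]
jaw yaw in jack deg -0.21857479232221783
tip in jack (mm) [   2.4 -116.8   69.3]
```

View pics/scene2.png

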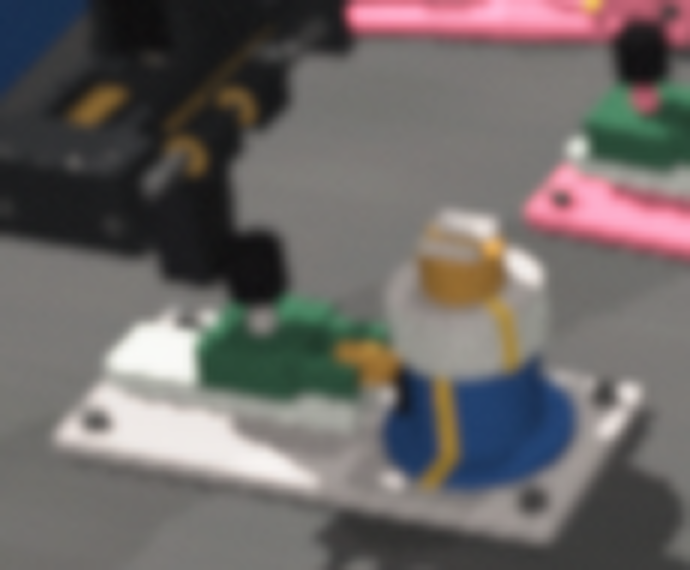

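The knob has moved to about (257,265), so the fork is at roughly 0.035. It needs a few more mm to reach its stop.

Call:
carry_out:
  targets: "0 0 0 -3 0;0 0 0 -3 0;0 0 0 -2 0;0 0 0 0 0"

```text
clock: 3.72
tool_pos: [0.5682, -0.2912, 0.2346]
eef_rot: [0.497, 0.502, -0.498, 0.503]
contact_force: [0.6, -3.0, -1.2]
opening: 0.002
```

```bash
python3 - <<'E'
from h import *
st()
E
```

```text
t 3.72 pos [ 0.5682 -0.2912  0.2346] F [ 0.6 -3.  -1.2] M [-0.69 -0.22  0.07] open 0.002 q7 -0.02
axes x,y,z: [[-0.0, -0.001, -1.0], [1.0, 0.011, -0.0], [0.011, -1.0, 0.001]]
jaw yaw in jack deg -0.33050988866977365
tip in jack (mm) [   1.8 -111.    68.6]
```

Call:
carry_out:
  targets: "0 0 0 -3 0;0 0 0 -2 0;0 0 0 0 0;0 0 0 0 0"

```text
clock: 4.05
tool_pos: [0.5679, -0.29, 0.2348]
eef_rot: [0.497, 0.5, -0.5, 0.504]
contact_force: [1.5, -11.8, -2.2]
opening: 0.009
```

```bash
python3 - <<'E'
from h import *
st()
E
```

```text
t 4.05 pos [ 0.5679 -0.29    0.2348] F [  1.5 -11.8  -2.2] M [-2.35 -0.39  0.05] open 0.009 q7 -0.03
axes x,y,z: [[0.001, -0.007, -1.0], [1.0, 0.008, 0.001], [0.008, -1.0, 0.007]]
jaw yaw in jack deg -0.49816236609539777
tip in jack (mm) [   1.8 -110.7   68.8]
```

The fork is against its stop: the force jumped to 12 N with no further motion. Backing off and rising, and measuring the ring's line from the first pictures.

Call:
carry_out:
  targets: "0 0 0 8 0;0 0 0 8 0;0 0 0 6 0;0 -30 0 0 0;0 -30 0 0 0;0 -20 0 0 0;0 0 0 0 0"

```text
clock: 4.63
tool_pos: [0.5702, -0.3074, 0.3193]
eef_rot: [0.499, 0.501, -0.496, 0.505]
contact_force: [-0.4, 0.4, -0.1]
opening: 0.004
```

```bash
python3 - <<'E'
from h import *
for c in((208,117),(225,127),(238,135)):
    w=ray("top",((c[0]+.5)/7-.5+300,(c[1]+.5)/7-.5+80),.084)
    d=Ro.from_euler('z',YAW).inv().apply(w-O); print(np.round(d*1e3,1),np.arctan2(d[1],d[0]))
move(J(0,0,.14))
for n in ("scene","top"):
    p,d=eyes.snapshot(n)
    x,y,w,h=(85,150,115,95) if n=="scene" else (300,60,130,90)
    cv2.imwrite(f"pics/{n}3.png",cv2.resize(p[y:y+h,x:x+w],None,fx=6,fy=6,interpolation=2))
E
```

```text
[17.3 24.9 84. ] 0.9626304283870565
[13.7 19.1 84. ] 0.9463003103332239
[10.9 14.6 84. ] 0.9312486360781785
t 4.63 pos [ 0.5702 -0.3074  0.3193] F [-0.4  0.4 -0.1] M [-0.05 -0.12 -0.03] open 0.004 q7 0.06
axes x,y,z: [[0.008, -0.001, -1.0], [1.0, 0.011, 0.008], [0.011, -1.0, 0.001]]
jaw yaw in jack deg -0.3006882884751206
tip in jack (mm) [   5.  -127.2  153.3]
shift [  13.1   -5.7 -127.2]
```

View pics/scene3.png

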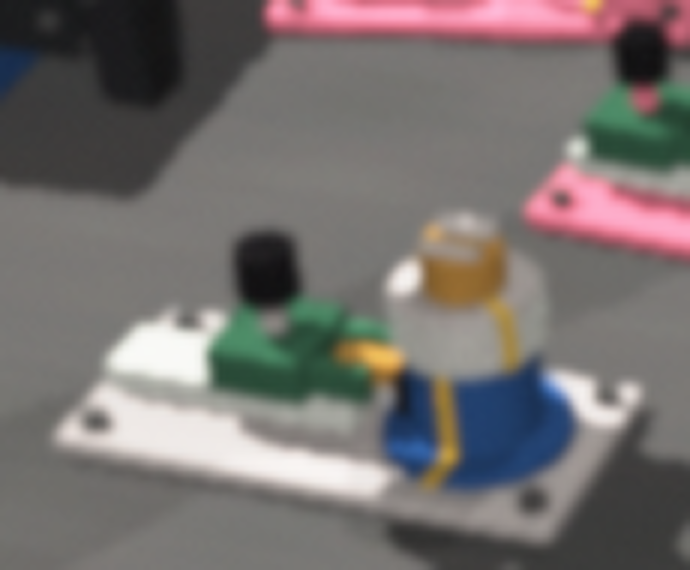

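View pics/top3.png

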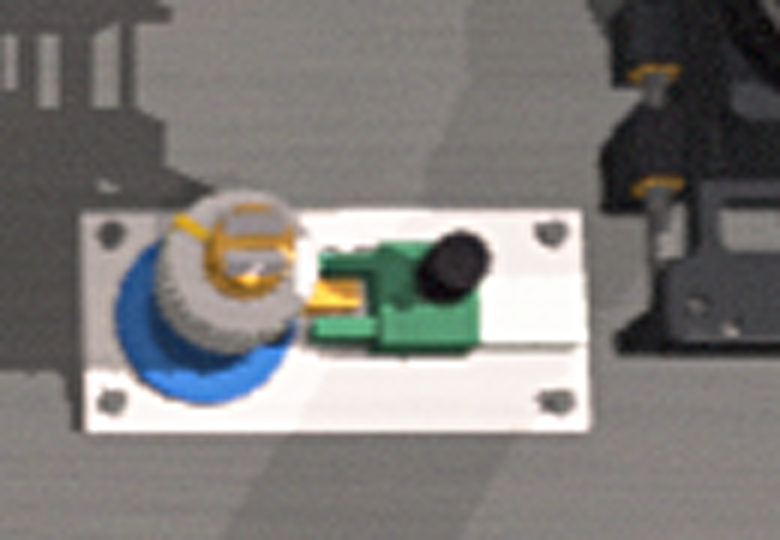

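The fork is home with the lug between its prongs, and the ring needs about 0.95 rad clockwise. Moving over the axis, opening the fingers and setting the jaws counter-clockwise first.

Call:
carry_out:
  targets: "1 0 -1.4 -30 0;1 0 -1.4 -30 0;1 0 -1.4 -30 0;1 0 -1.4 -25 0;1 0 0 -12 0;1 0 0 0 -0.11;1 0 0 0 -0.11;1 0 0 0 -0.11;1 0 0 0 -0.11;1 0 0 0 -0.11;1 0 0 0 0;1 0 0 0 0"
  force: 20

```text
clock: 5.73
tool_pos: [0.5611, -0.1815, 0.3137]
eef_rot: [0.343, 0.619, -0.343, 0.618]
contact_force: [-0.1, -0.2, -0.6]
opening: 0.889
```

```bash
python3 - <<'E'
from h import *
move(J(0,0,.056))
for n in ("scene","top"):
    p,d=eyes.snapshot(n)
    x,y,w,h=(85,120,115,95) if n=="scene" else (270,30,130,110)
    cv2.imwrite(f"pics/{n}4.png",cv2.resize(p[y:y+h,x:x+w],None,fx=6,fy=6 if n=="scene" else 5.4,interpolation=2))
E
```

```text
t 5.73 pos [ 0.5611 -0.1815  0.3137] F [-0.1 -0.2 -0.6] M [-0.04 -0.13  0.  ] open 0.889 q7 0.26
axes x,y,z: [[-0.002, 0.001, -1.0], [0.849, 0.529, -0.001], [0.529, -0.849, -0.001]]
jaw yaw in jack deg 30.969620556137528
tip in jack (mm) [ -3.6  -0.9 147.7]
shift [91.7  3.7  1.3]
```

View pics/scene4.png

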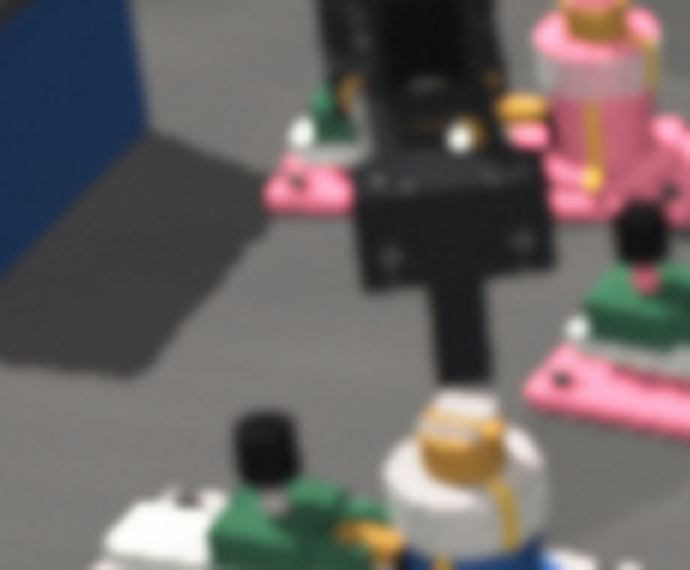

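Call:
carry_out:
  targets: "1 0 3.7 1.3 0;1 0 0 0 0;1 20 0 0 0;1 20 0 0 0;1 0 0 0 0;1 15 0 0 0;1 12 0 0 0;1 12 0 0 0;1 0 0 0 0;1 0 0 0 0"

```text
clock: 6.67
tool_pos: [0.5652, -0.1798, 0.2354]
eef_rot: [0.342, 0.619, -0.342, 0.619]
contact_force: [-0.1, 0.7, 0.1]
opening: 1.002
```

```bash
python3 - <<'E'
from h import *
move(J(0,0,.056))
E
```

```text
t 6.67 pos [ 0.5652 -0.1798  0.2354] F [-0.1  0.7  0.1] M [ 0.05 -0.16 -0.04] open 1.002 q7 0.18
axes x,y,z: [[-0.001, 0.0, -1.0], [0.847, 0.532, -0.001], [0.532, -0.847, -0.001]]
jaw yaw in jack deg 31.201387033727556
tip in jack (mm) [ 0.5  0.7 69.4]
shift [13.4 -0.8  0.3]
```

Call:
carry_out:
  targets: "1 6 -0.4 0 0;1 6 -0.4 0 0;1 0 0 0 0;0.8 0 0 0 0;0.6 0 0 0 0;0.6 0 0 0 0;0.6 0 0 0 0;0.6 0 0 0 0;0.6 0 0 0 0;0.6 0 0 0 0;0.6 0 0 0 0;0.6 0 0 0 0"

```text
clock: 7.67
tool_pos: [0.5638, -0.181, 0.2238]
eef_rot: [0.341, 0.619, -0.343, 0.618]
contact_force: [-4.7, -2.6, 5.4]
opening: 0.679
```

```bash
python3 - <<'E'
from h import *
st()
for n in ("scene","top"):
    p,d=eyes.snapshot(n)
    x,y,w,h=(85,140,125,105) if n=="scene" else (270,30,130,110)
    cv2.imwrite(f"pics/{n}5.png",cv2.resize(p[y:y+h,x:x+w],None,fx=5.4,fy=5.4,interpolation=2))
E
```

```text
t 7.67 pos [ 0.5638 -0.181   0.2238] F [-4.7 -2.6  5.4] M [-0.66  1.01 -0.  ] open 0.679 q7 0.17
axes x,y,z: [[-0.002, -0.002, -1.0], [0.847, 0.532, -0.003], [0.532, -0.847, 0.0]]
jaw yaw in jack deg 31.163815424754464
tip in jack (mm) [-1.1 -0.8 57.8]
```

View pics/scene5.png

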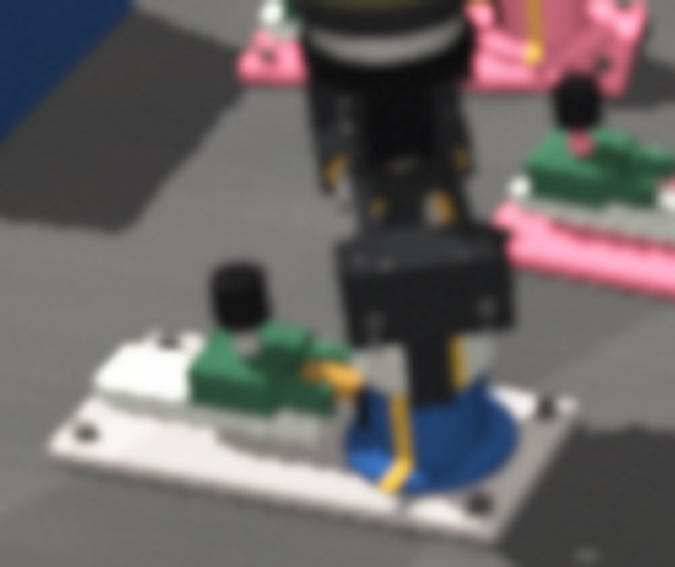

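View pics/top5.png

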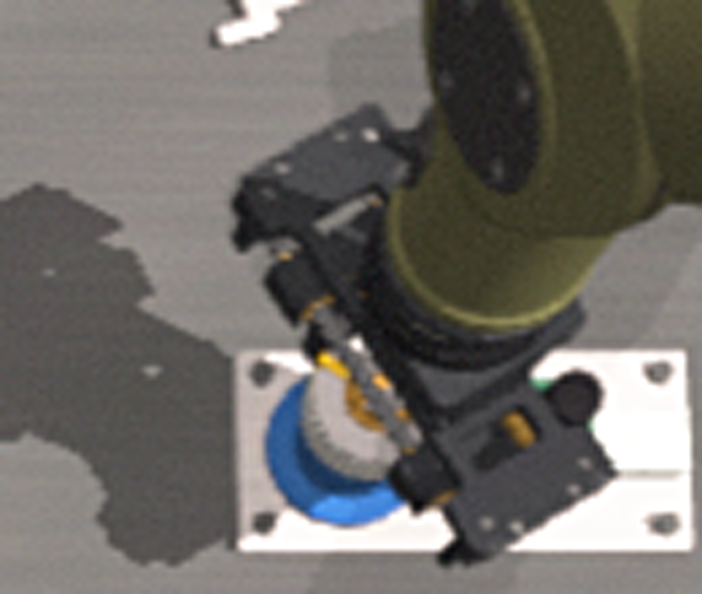

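The fingers grip the ring at 59.8 mm. The fork is still home. A small centring shift, then the first part of the turn.

Call:
carry_out:
  targets: "0.6 0 -1.2 0 0;0.6 0 0 0 0.06;0.6 0 0 0 0.08;0.6 0 0 0 0.08;0.6 0 0 0 0.08;0.6 0 0 0 0.08;0.6 0 0 0 0"
  force: 25

```text
clock: 8.35
tool_pos: [0.5634, -0.1811, 0.2238]
eef_rot: [0.453, 0.543, -0.454, 0.543]
contact_force: [-3.2, -2.6, 4.5]
opening: 0.669
```

```bash
python3 - <<'E'
from h import *
st()
for n in ("scene","top"):
    p,d=eyes.snapshot(n)
    x,y,w,h=(85,140,125,105) if n=="scene" else (270,30,130,110)
    cv2.imwrite(f"pics/{n}6.png",cv2.resize(p[y:y+h,x:x+w],None,fx=5.4,fy=5.4,interpolation=2))
E
```

```text
t 8.35 pos [ 0.5634 -0.1811  0.2238] F [-3.2 -2.6  4.5] M [-0.57  0.93 -0.06] open 0.669 q7 -0.11
axes x,y,z: [[-0.001, -0.001, -1.0], [0.984, 0.178, -0.001], [0.178, -0.984, 0.001]]
jaw yaw in jack deg 9.316938488407787
tip in jack (mm) [-1.2 -0.8 57.8]
```

View pics/scene6.png

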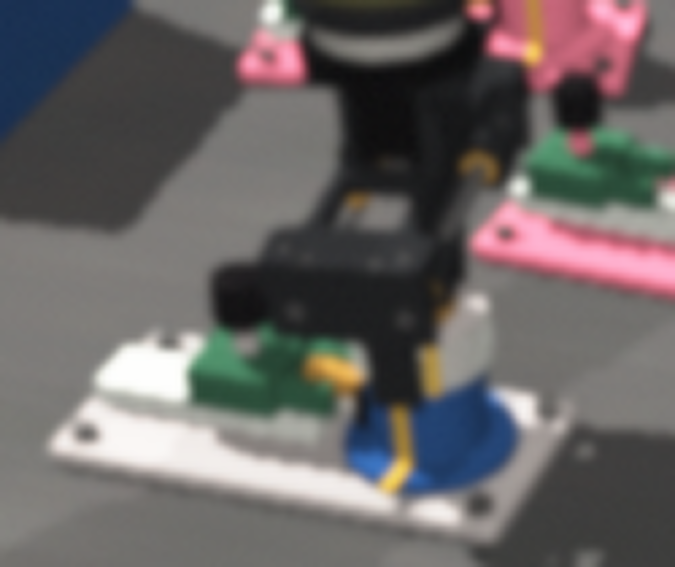

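The ring's line has moved along with the finger, staying beside it at about (430,370). Continuing the turn.

Call:
carry_out:
  targets: "0.6 0 0 0 0.08;0.6 0 0 0 0.08;0.6 0 0 0 0.08;0.6 0 0 0 0.08;0.6 0 0 0 0.06;0.6 0 0 0 0"

```text
clock: 8.95
tool_pos: [0.5634, -0.1812, 0.2238]
eef_rot: [-0.547, -0.448, 0.547, -0.448]
contact_force: [-2.5, -2.3, 5.3]
opening: 0.675
```

```bash
python3 - <<'E'
from h import *
st()
for n in ("scene","top"):
    p,d=eyes.snapshot(n)
    x,y,w,h=(85,140,125,105) if n=="scene" else (270,30,130,110)
    cv2.imwrite(f"pics/{n}7.png",cv2.resize(p[y:y+h,x:x+w],None,fx=5.4,fy=5.4,interpolation=2))
E
```

```text
t 8.95 pos [ 0.5634 -0.1812  0.2238] F [-2.5 -2.3  5.3] M [-0.42  1.14 -0.01] open 0.675 q7 -0.37
axes x,y,z: [[-0.001, -0.001, -1.0], [0.98, -0.197, -0.0], [-0.197, -0.98, 0.001]]
jaw yaw in jack deg -12.331850010730388
tip in jack (mm) [-1.2 -0.7 57.8]
```

View pics/scene7.png

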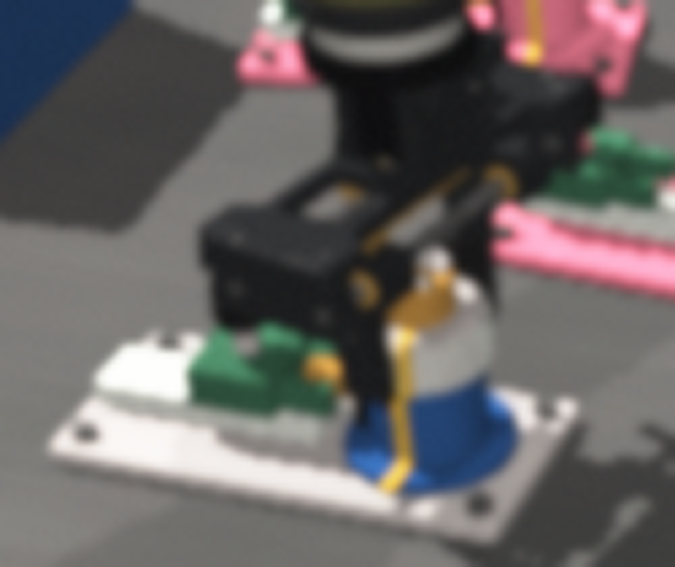

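The ring's line at (403,350) is nearly above the housing's line at (400,410). Finishing in small steps and watching the moment.

Call:
carry_out:
  targets: "0.6 0 0 0 0.05;0.6 0 0 0 0.05;0.6 0 0 0 0.03;0.6 0 0 0 0"

```text
clock: 9.38
tool_pos: [0.5634, -0.1812, 0.2238]
eef_rot: [-0.574, -0.412, 0.575, -0.412]
contact_force: [-3.2, -2.5, 6.4]
opening: 0.674
```

```bash
python3 - <<'E'
from h import *
st()
E
```

```text
t 9.38 pos [ 0.5634 -0.1812  0.2238] F [-3.2 -2.5  6.4] M [-0.38  1.14  0.05] open 0.674 q7 -0.46
axes x,y,z: [[-0.001, -0.0, -1.0], [0.947, -0.321, -0.0], [-0.321, -0.947, 0.001]]
jaw yaw in jack deg -19.675418708527143
tip in jack (mm) [-1.2 -0.8 57.8]
```

Call:
carry_out:
  targets: "0.6 0 0 0 0.04;0.6 0 0 0 0.04"

```text
clock: 9.55
tool_pos: [0.5634, -0.1812, 0.2238]
eef_rot: [-0.591, -0.389, 0.591, -0.389]
contact_force: [-3.4, -2.1, 5.0]
opening: 0.678
```

```bash
python3 - <<'E'
from h import *
st()
for n in ("scene","top"):
    p,d=eyes.snapshot(n)
    x,y,w,h=(85,140,125,105) if n=="scene" else (270,30,130,110)
    cv2.imwrite(f"pics/{n}8.png",cv2.resize(p[y:y+h,x:x+w],None,fx=5.4,fy=5.4,interpolation=2))
E
```

```text
t 9.55 pos [ 0.5634 -0.1812  0.2238] F [-3.4 -2.1  5. ] M [-0.36  1.11  0.28] open 0.678 q7 -0.51
axes x,y,z: [[-0.0, -0.0, -1.0], [0.918, -0.396, -0.0], [-0.396, -0.918, 0.0]]
jaw yaw in jack deg -24.26547346898118
tip in jack (mm) [-1.2 -0.7 57.8]
```

View pics/scene8.png

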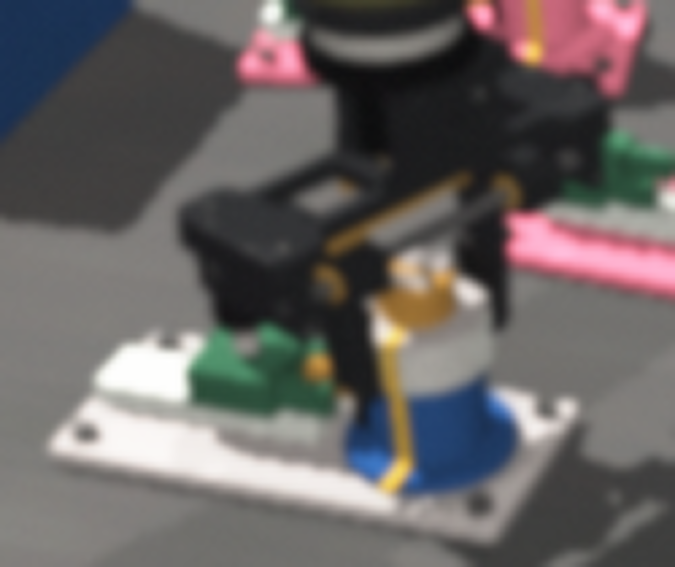

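View pics/top8.png

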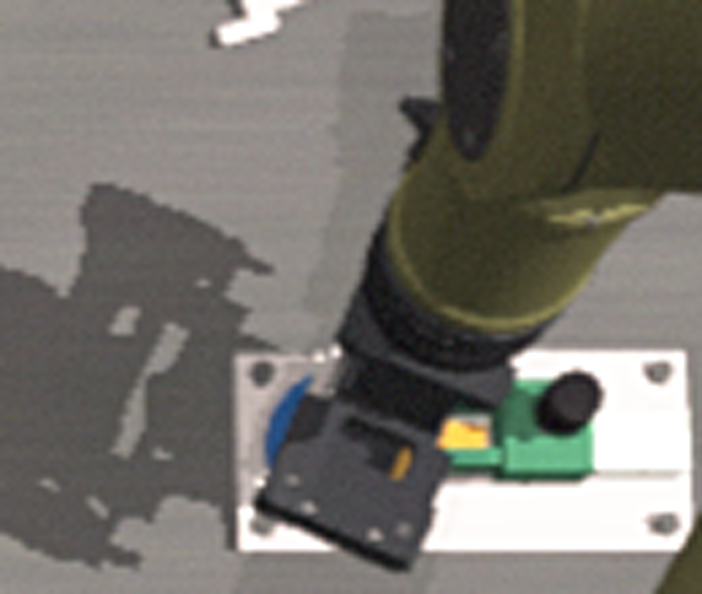

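```bash
python3 - <<'E'
from h import *
st()
for a in (.2,.1,0,-.1):
    print(a,[np.round((proj("scene",J(.03*np.cos(a),.03*np.sin(a),z))-(85,140)+.5)*5.4-.5) for z in(.084,.058)])
print("housing",[np.round((proj("scene",J(.027,0,z))-(85,140)+.5)*5.4-.5) for z in(.055,.03)])
E
```

```text
t 9.65 pos [ 0.5634 -0.1812  0.2238] F [-3.3 -2.4  5.4] M [-0.37  1.1  -0.  ] open 0.675 q7 -0.51
axes x,y,z: [[-0.001, -0.0, -1.0], [0.918, -0.396, -0.0], [-0.396, -0.918, 0.0]]
jaw yaw in jack deg -24.258030015488075
tip in jack (mm) [-1.2 -0.8 57.8]
0.2 [array([402., 346.]), array([407., 395.])]
0.1 [array([395., 345.]), array([401., 395.])]
0 [array([389., 344.]), array([394., 394.])]
-0.1 [array([382., 343.]), array([388., 392.])]
housing [array([398., 395.]), array([403., 442.])]
```

Call:
carry_out:
  targets: "0.6 0 0 0 0.04;0.6 0 0 0 0.03;0.6 0 0 0 0"

```text
clock: 9.9
tool_pos: [0.5634, -0.1812, 0.2238]
eef_rot: [-0.604, -0.368, 0.604, -0.368]
contact_force: [-3.0, -2.8, 6.0]
opening: 0.673
```

```bash
python3 - <<'E'
from h import *
st()
E
```

```text
t 9.9 pos [ 0.5634 -0.1812  0.2238] F [-3.  -2.8  6. ] M [-0.34  1.14  0.07] open 0.673 q7 -0.55
axes x,y,z: [[-0.001, -0.0, -1.0], [0.888, -0.459, -0.0], [-0.459, -0.888, 0.0]]
jaw yaw in jack deg -28.26596286923501
tip in jack (mm) [-1.2 -0.7 57.8]
```

Call:
carry_out:
  targets: "0.6 0 0 0 0.04;0.6 0 0 0 0.04;0.6 0 0 0 0"

```text
clock: 10.15
tool_pos: [0.564, -0.1801, 0.2237]
eef_rot: [0.618, 0.344, -0.617, 0.344]
contact_force: [-2.1, -0.7, 3.0]
opening: 0.673
```

```bash
python3 - <<'E'
from h import *
st()
for n in ("scene",):
    p,d=eyes.snapshot(n)
    x,y,w,h=(85,140,125,105)
    cv2.imwrite(f"pics/{n}9.png",cv2.resize(p[y:y+h,x:x+w],None,fx=5.4,fy=5.4,interpolation=2))
E
```

```text
t 10.15 pos [ 0.564  -0.1801  0.2237] F [-2.1 -0.7  3. ] M [-0.09  0.51  0.74] open 0.673 q7 -0.6
axes x,y,z: [[0.001, 0.001, -1.0], [0.851, -0.526, 0.001], [-0.526, -0.851, -0.001]]
jaw yaw in jack deg -32.66250088779982
tip in jack (mm) [-0.2  0.5 57.7]
```

View pics/scene9.png

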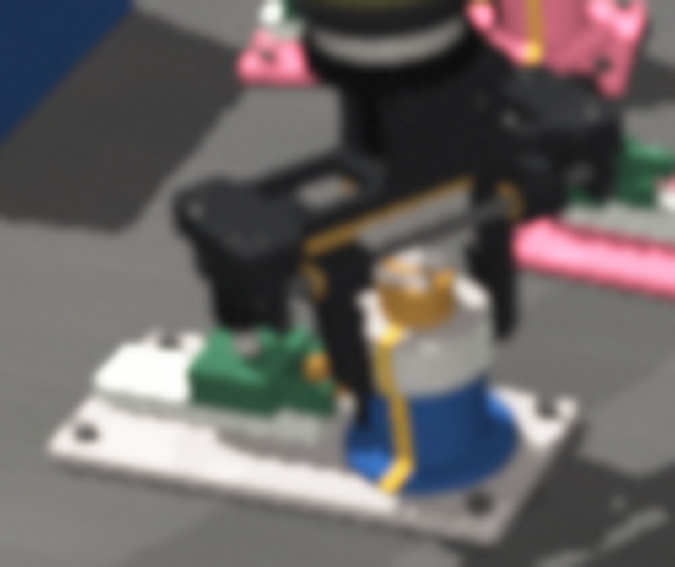

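At the hard stop: the moment jumped to 0.74 N m and the lines meet at about (388,385). Releasing and rising.

Call:
carry_out:
  targets: "0.7 0 0 0 0;0.8 0 0 0 0;1 0 0 0 0;1 0 0 0 0;1 0 0 0 0;1 0 0 0 0;1 0 0 0 0;1 0 0 0 0;1 -10 0 0 0;1 -25 0 0 0;1 -30 0 0 0;1 -30 0 0 0;1 -30 0 0 0;1 0 0 30 0;1 0 0 35 0;1 0 0 35 0;1 0 0 35 0;1 0 0 0 0"

```text
clock: 11.7
tool_pos: [0.4867, -0.3033, 0.3492]
eef_rot: [-0.618, -0.338, 0.623, -0.34]
contact_force: [-1.1, -1.3, 0.1]
opening: 0.997
```

```bash
python3 - <<'E'
from h import *
st()
for n in ("scene","top"):
    p,d=eyes.snapshot(n)
    x,y,w,h=(85,150,115,95) if n=="scene" else (300,60,130,90)
    cv2.imwrite(f"pics/{n}10.png",cv2.resize(p[y:y+h,x:x+w],None,fx=6,fy=6,interpolation=2))
E
```

```text
t 11.7 pos [ 0.4867 -0.3033  0.3492] F [-1.1 -1.3  0.1] M [-0.1   0.05  0.01] open 0.997 q7 -0.35
axes x,y,z: [[-0.005, -0.006, -1.0], [0.841, -0.54, -0.001], [-0.54, -0.841, 0.008]]
jaw yaw in jack deg -33.65777075998521
tip in jack (mm) [ -80.6 -122.5  183.2]
```

View pics/scene10.png

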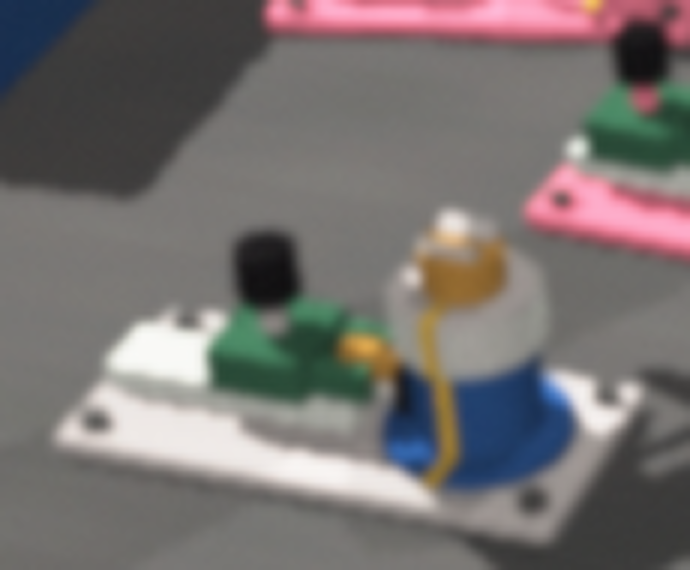

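View pics/top10.png

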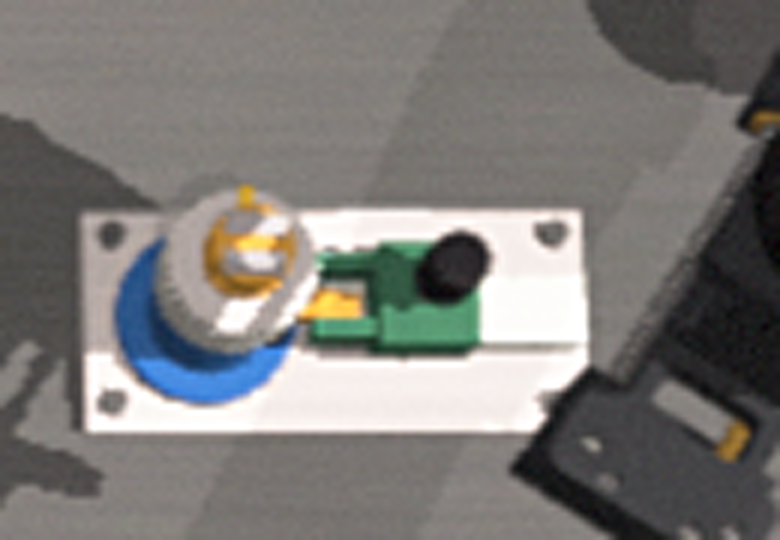

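```bash
python3 - <<'E'
from h import *
for c in((247,190),(246,200)):
    w=ray("top",((c[0]+.5)/6-.5+300,(c[1]+.5)/6-.5+60),.084)
    d=Ro.from_euler('z',YAW).inv().apply(w-O); print(np.round(d*1e3,1),np.arctan2(d[1],d[0]))
print([(np.round((proj("top",J(.028*np.cos(a),.028*np.sin(a),.084))-(300,60)+.5)*6-.5),a) for a in(-.1,0,.1,.2)])
print(r.finish_job())
E
```

```text
[30.1 -3.3 84. ] -0.10771463167197734
[25.9 -2.8 84. ] -0.10603553088440974
[(array([246., 195.]), -0.1), (array([239., 195.]), 0), (array([232., 195.]), 0.1), (array([225., 196.]), 0.2)]
the job is handed in; nothing more can be done
None
```

I pushed the blue jack's fork home, turned its lock ring clockwise to the stop, and handed the job in at about 11.8 s. The hand-in reported no verdict.

- **Fork:** I pushed the knob with closed fingers until the force rose to about 12 N with no further motion. The later pictures show the prongs on both sides of the lug.
- **Ring:** I gripped it across 60 mm and turned it about 1.1 rad, until the moment rose to 0.74 N m. The top view then put its yellow line about 0.1 rad past the jack's +x. That is roughly the 0.08 rad of barrel play plus about 2 mm of measuring error. In the scene view the line meets the housing's line.
- **Barrel:** I could not measure its angle directly. It looks turned slightly clockwise, with the lug still between the prongs.
- **Other checks:** The gripper ended open, clear of the jack and with near-zero force. It never went near the red jack.
- **Disagreement:** My first picture put the remaining ring turn at about 0.95 rad. The stop came at 1.1 rad of tool turn, which I put down to barrel play, tool twist and perhaps a little slip at the stop.

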